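Lock a cable-arm link on its pin with a hairpin clip

TASK

Drop the eye of the loose aluminium link over the upright pin of the bracket so that its bar lies flat along the bracket's base, and let go of it. Then slide the hairpin clip's straight leg through the cross hole of the pin, level and without forcing it, until the sprung leg snaps over and its bow hugs the pin's shank; let go and leave the other things on the bench where they are.

Things in the scene. Friction and masses are not known exactly. Their poses are not given: they have to be found in the camera images.
- bracket: Dark steel bracket fixed to the bench: flat base 70 (x) x 170 (y, from -35 to +135) x 20 high, z up, with a steel pin of diameter 20 standing upright at x = y = 0. Origin on the bench right under the pin's axis. The pin is cross-drilled along the bracket's x: a square-edged hole 8 wide and 8 high, open on both sides, its side edges chamfered.
- pin_foot (a point): Where the pin's axis meets the base's top, 20 above the bench; bracket axes. The pin itself is not tracked and is screwed in by a different amount each time: the hole's centre lies 43 to 55 above the bench, to be found by feel or eye; the pin's top (chamfered to 12 across) is 13 above the hole's centre. The pin is rigid; over 30 N between clip and pin spoils them.
- link: Loose aluminium link lying flat, 147 long, 16 high, 0.13 to 0.25 kg. Origin under its middle, near its centre of mass; x along the bar away from the eye, z up. Bar 30 wide (y), from x = -28 to +75, to be gripped across at the origin; the eye end is a 44 x 44 block centred at x = -50 with an upright hole of diameter 27. In place, the bar lies on the bracket's +y side of the pin.
- eye (a point): Centre of the link's eye, 8 above the link's underside, link axes; seated it stands 28 above the bench.
- clip: Hairpin clip lying flat, 90 g. Origin under the middle of its black moulded grip, a block 26 x 26 x 32 high to be gripped across its y faces from above, finger ends some 7 above the legs' axis; x from the grip along the two legs (both 3 above the underside, 6 mm steel wire), z up. A wire loop reaches back to x = -26. The sprung leg pivots at x = 8, y = 8 and swings to +y against 9 N m/rad.
- tip (a point): End of the clip's straight leg, clip axes: clip x = 95, y = -6, z = 3. The leg runs along x at y = -6; its last 8 mm are slimmer (4.4) and rounded.
- waist (a point): Point on the straight leg's axis in the middle of the sprung leg's bow (clip x = 55, y = -6, z = 3), clip axes. The bow fits the 20 mm shank: in the locked clip this point lies on the pin's axis. Past the bow are a neck (clip x = 68, y = 2) and a flared end (x = 83, y = 11.5). Pushing the neck over the shank takes about 5 to 20 N along x, then it snaps in.
- screwdriver: Bystander, not to be moved: screwdriver lying on the table. Origin under its middle.
- mug: Bystander, not to be moved: white mug, 95 high. Origin under its middle.
- caddy: Bystander, not to be moved: drive caddy, 150 x 102 x 26, lying flat. Origin under its middle.
- module0: Bystander, not to be moved: small transceiver module, 61 x 14 x 12. Origin under its middle.
- module1: Bystander, not to be moved: small transceiver module, 61 x 14 x 12. Origin under its middle.
- nut_tray: Bystander, not to be moved: divided open tray, 110 x 80 x 30. Origin under its middle.
- tester: Bystander, not to be moved: hand-held tester, 130 x 70 x 32, lying flat. Origin under its middle.
Things that resemble listed ones, but are neither listed nor needed, are in the scene too. Leave any blue or orange look-alike of the clip alone.

How it is judged (in metres and radians):
On the way, in this order (a step that is already met when the one before it is completed fails the run):
1. the link is seated on the bracket, its eye over the pin, and has been let go (x of eye in the frame of bracket between -0.005 and 0.005 m and y of eye in the frame of bracket between -0.005 and 0.005 m and z of eye in the frame of bracket between 0.022 and 0.032 m and angle between the x axis of link and the y axis of bracket, either way round below 0.2 rad and angle between link's own z axis and vertical below 0.08 rad and y of link in the frame of bracket above 0.03 m and contact force between link and the fingers below 0.1 N), for 0.2 s.
2. the clip's straight leg is through the pin's cross hole (y of tip in the frame of bracket between -0.006 and 0.006 m and z of tip in the frame of bracket between 0.034 and 0.062 m and y of waist in the frame of bracket between -0.006 and 0.006 m and ((x of tip in the frame of bracket between 0.013 and 0.06 m and x of waist in the frame of bracket between -0.05 and 0.01 m) or (x of tip in the frame of bracket between -0.06 and -0.013 m and x of waist in the frame of bracket between -0.01 and 0.05 m)) and angle between the x axis of clip and the x axis of bracket, either way round below 0.3 rad), for 0.1 s.
At the end, for the whole second after the job is handed in: The link lies flat on the bracket, its eye within 5 mm of the pin's axis each way, its bar along the base within 0.2 rad on the +y side; the clip's leg is through the hole within 0.25 rad of its direction, tilted under 0.3 rad, its waist within 4 mm of the pin's axis (6 mm sideways); both at rest (x of eye in the frame of bracket between -0.005 and 0.005 m and y of eye in the frame of bracket between -0.005 and 0.005 m and z of eye in the frame of bracket between 0.022 and 0.032 m and angle between the x axis of link and the y axis of bracket, either way round below 0.2 rad and angle between link's own z axis and vertical below 0.08 rad and y of link in the frame of bracket above 0.03 m and y of tip in the frame of bracket between -0.006 and 0.006 m and z of tip in the frame of bracket between 0.034 and 0.062 m and y of waist in the frame of bracket between -0.006 and 0.006 m and x of waist in the frame of bracket between -0.004 and 0.004 m and z of waist in the frame of bracket between 0.039 and 0.058 m and angle between the x axis of clip and the x axis of bracket, either way round below 0.25 rad and angle between clip's own z axis and vertical below 0.3 rad and linear speed of each of clip, link below 0.02 m/s); the robot touches nothing.
It fails at once if the clip is forced: more than 30 N between clip and pin (contact force between clip and pin above 30 N).
It fails at once if a bystander is moved by more than 30 mm (distance of any of screwdriver, mug, caddy, module0, module1, nut_tray, tester from where it was at the start of the episode above 0.03 m).
It also fails if it takes over 72 s, if anything falls off the work surface, if the arm or the gripper's body presses on something with over 40 N, if the wrist force passes 120 N, or if a joint passes its speed limit or range.

ROBOT

A 6-joint arm with a two-finger parallel gripper is mounted at the origin on the work surface. World frame = base frame: x ahead of the robot, y to its left, z up, the work surface at z = 0. Lengths are in m, angles in degrees, forces in N, time in s.
With the tool pointing down it reaches from about 0.375 to 0.825 m from the base axis. Payload 5.5 kg.
Tool frame: the origin (TCP) lies at the very end of the fingers, on their centre line; the grasp point (between the pads) lies 19 mm behind it; z points along the fingers, y is the direction in which the jaws open and shut (so a half turn about z gives the same grasp; the last joint's range is limited). The gripper opens to 85 mm and grips with 20 to 120 N. Pads are 22 mm wide; open, the fingers measure 114 mm over their backs; the gripper's body (76 mm by 85 mm) begins 54 mm behind the grasp point. The pads swing forward as they close: fully open they stand 13 mm farther back than shut.
Start: joints at [-70.932, 17.962, -2.699, 69.339, 0, 90], TCP at [0.196, -0.567, 0.231] pointing down, gripper open.
Joint ranges: [-152.73, 152.73], [-39.44, 99.34], [-58.76, 71.6], [-118.89, 123.64], [-81.53, 83.1], [-180, 180]. Speed limits (degrees/s): [136.94, 136.94, 172.46, 180, 180, 180].

INTERFACE

Orientations are given as [roll, pitch, yaw] about the fixed x, y, z axes, in that order (R = Rz(yaw) Ry(pitch) Rx(roll)).
In Python, from station import telemetry, viewer, ticket gives the robot as it stands.
- The arm moves only by the tool carry_out, never from a script. Its argument "moves" is a list of rows, each a list of 3 entries, a list of its own where there are three numbers: the shift along the tool's x, y, z as a fraction of full scale, then the turn, a rotation vector about the tool's x, y, z as a fraction of full scale, then the opening, from 0 (shut) to 1 (fully open). A call has 1 to 20 rows; each row shifts and turns the pose as measured when the row begins, along the tool's axes as they then stand; what a row does not reach is not made up. Full scale, the value 1, is 200 mm for a shift and 180 degrees for a turn. A row lasts 1/8 s, in which the tool goes at most 62.5 mm and 10.7 degrees, less where a joint would pass 70% of its speed; a pose out of reach is approached as far as the arm can. A call with a number of a shift or a turn outside -1 to 1 is refused whole. A call with a gripper value outside its range is refused whole. The fingers move at their own pace and stop on an object; the grip force is fixed at half the most. Time passes only in rows, so rows that do not move let the fingers close. It gives the time, the measured TCP pose, the force and the opening at its end, in the units of the state.
- telemetry.observe(): the state, without advancing time (a new reading comes with each control period).
- viewer.get_image(name): name is "scene" or "top" or "wrist"; returns a dict with "image" (400x640x3 uint8, red, green, blue), "fx", "fy", "cx", "cy" (pixels), "view" (4x4, takes a point from world to camera coordinates); the wrist camera has in their place "mount" (4x4, takes a point from camera to tool coordinates, whose origin is the TCP and whose axes are the flange's). Camera axes: x right, y down, z forward; pixel columns grow to the right and rows downward; lengths in m; the calibration is good to about 2 mm. A picture is of the moment at which its call begins: read the wrist's pose just before it. There is no depth.
- ticket.job_done(): hands the job in, once; it reports no verdict.
The state is a dict: "time_s": time; "q": joint angles; "joint_velocities": joint speeds; "joint_torque": joint torques, N m; "tool_pos": TCP position; "orientation": TCP orientation; "force": force on the tool from outside, world axes, zero at the start; "torque": the same for the moment, N m; "gripper_width": finger opening in m.
Only numpy, scipy, OpenCV 4.12 (cv2) and the standard library are available. Lean on these libraries where they do the work, as an engineer would, in place of code of your own. Each camera call takes 0.05 s, during which the arm holds its last target. There are 200 camera calls.

## Working session

There is one attempt and no reset: what is moved stays moved. The work goes in short steps, Python scripts to look and compute and a tool call to move; the robot and the scene stay as the last step left them, time stands still between calls to the robot, and variables do not carry over. Pictures are saved under pics/ and viewed, about 8 in all and at most 12, crops included, and the job is handed in when it is done.

Besides the shell and the picture viewer there is one more tool, called after "Call:" as a command line: name --argument value ..., lists and objects as JSON in quotes. carry_out: Moves the arm, as the interface text tells. Shift numbers are shares of 200 mm and turn numbers shares of 180 degrees, none past 1 either way. Its arguments: {"type":"object","properties":{"moves":{"type":"array"}},"required":["moves"]}

```bash
mkdir -p pics; cat > h.py <<'E'
import numpy as np, cv2
from station import telemetry, viewer, ticket
from scipy.spatial.transform import Rotation as R
def tool():
    s=telemetry.observe(); T=np.eye(4)
    T[:3,:3]=R.from_euler('xyz',s['orientation'],degrees=True).as_matrix(); T[:3,3]=s['tool_pos']; return T,s
def shot(name,fn=None):
    T,s=tool(); d=viewer.get_image(name)
    d['c2w']=np.linalg.inv(d['view']) if 'view' in d else T@np.array(d['mount'])
    if fn: cv2.imwrite('pics/'+fn,d['image'][:,:,::-1])
    return d
def ray(d,u,v,z):
    M=np.array(d['c2w']); r=M[:3,:3]@np.array([(u-d['cx'])/d['fx'],(v-d['cy'])/d['fy'],1]); o=M[:3,3]
    return o+r*(z-o[2])/r[2]
def proj(d,p):
    q=np.linalg.inv(d['c2w'])@np.append(p,1); return np.array([d['cx']+d['fx']*q[0]/q[2],d['cy']+d['fy']*q[1]/q[2]])
E
python3 - <<'E'
from h import *
import pickle
ds={}
for n in ['scene','top','wrist']:
    ds[n]=shot(n); print(n,ds[n]['fx'],np.round(ds[n]['c2w'],3).tolist())
pickle.dump(ds,open('ds.pkl','wb'))
for n in ['scene','top']: cv2.imwrite(f'pics/{n}0.png',ds[n]['image'][:,:,::-1])
print(tool()[1])
E
```

```text
scene 507.1257610630592 [[-0.874, 0.296, -0.386, 1.074], [0.486, 0.539, -0.688, 0.941], [0.004, -0.789, -0.614, 0.88], [0.0, 0.0, 0.0, 1.0]]
top 402.61789645131915 [[-0.009, -0.996, 0.092, 0.462], [-1.0, 0.008, -0.015, 0.012], [0.014, -0.092, -0.996, 1.183], [0.0, 0.0, 0.0, 1.0]]
wrist 327.6871896582018 [[0.328, -0.895, -0.301, 0.273], [-0.945, -0.311, -0.102, -0.539], [-0.002, 0.318, -0.948, 0.373], [0.0, 0.0, 0.0, 1.0]]
{'time_s': 0.15, 'q': array([-7.09315421e+01,  1.79951144e+01, -2.74121669e+00,  6.93410257e+01,
        1.35748882e-03,  9.00001440e+01]), 'joint_velocities': array([ 0.01327732, -0.14488326,  0.12642274,  0.10950785, -0.03713701,
       -0.03403619]), 'joint_torque': array([-1.22826382e-04, -5.40043759e+01,  3.40060472e+01,  1.32740114e-02,
       -8.58586145e-05,  5.55573848e-06]), 'tool_pos': array([ 0.19587714, -0.56664415,  0.23062909]), 'orientation': array([-1.79922643e+02, -1.35729313e-03,  1.90683121e+01]), 'force': array([-0.78399156,  0.25986921, -0.16327112]), 'torque': array([0.02191188, 0.03320056, 0.02519988]), 'gripper_width': 0.0854752853962291}
```

View pics/top0.png

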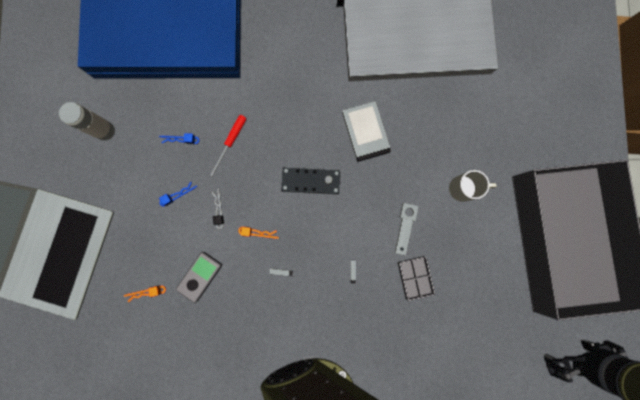

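View pics/scene0.png

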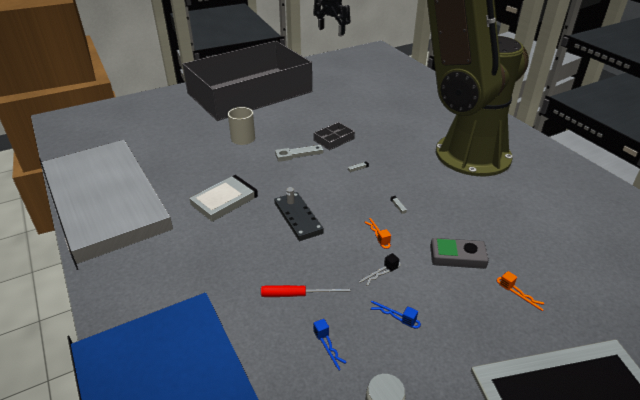

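The top view shows what I need. The black-gripped clip with steel legs is at (218,207), the bracket at (310,180) with its pin at (328,180), and the link at (407,228) with its eye at (409,211). The look-alikes are the blue clips at (180,138) and (178,194) and the orange ones at (258,232) and (145,292). I choose the black one. The scene view agrees: pin (290,192), black clip (385,265), link (300,152).

```bash
python3 - <<'E'
from h import *
import pickle
d=pickle.load(open('ds.pkl','rb'))['top']; im=d['image'].astype(int)
c=d['image'][150:270,175:435,::-1]; cv2.imwrite('pics/crop0.png',cv2.resize(c,None,fx=3,fy=3,interpolation=cv2.INTER_CUBIC))
g=im.sum(2)/3
def comp(m,box,n,z):
    x0,y0,x1,y1=box; k=np.zeros(m.shape,np.uint8); k[y0:y1,x0:x1]=m[y0:y1,x0:x1]
    cs,_=cv2.findContours(k,0,1); cc=max(cs,key=cv2.contourArea); 
    k2=np.zeros_like(k); cv2.drawContours(k2,[cc],-1,1,-1); v,u=np.nonzero(k2)
    P=np.array([ray(d,a,b,z) for a,b in zip(u,v)])[:,:2]
    r=cv2.minAreaRect((P*1000).astype(np.float32)); print(n,len(u),'mean',P.mean(0).round(4),'rect',np.round(r[0],1),np.round(r[1],1),round(r[2],1))
    return k2
comp(g<62,(275,160,345,200),'bracket',.02)
comp(g>120,(390,200,422,257),'link',.016)
comp(g<50,(208,212,230,232),'grip',.032)
print('pin guess',ray(d,328,180,.06), 'bg',g[240,330], g[250,340])
for n,u,v,z in [('eye',409,211,.016),('linkend',402,253,.016),('legend1',215,191,.003),('legend2',221,191,.003)]: print(n,ray(d,u,v,z).round(4))
E
```

```text
bracket 1138 mean [0.6235 0.0083] rect [623.2   8.3] [161.7  67.4] 86.7
link 659 mean [ 0.4867 -0.269 ] rect [ 480.3 -267.7] [ 47.7 153.1] 75.9
grip 70 mean [0.511 0.272] rect [511.7 272.5] [28.7 19.9] 89.5
pin guess [ 0.61902748 -0.04115351  0.06      ] bg 114.33333333333333 113.0
eye [ 0.5324 -0.2783  0.016 ]
linkend [ 0.4112 -0.2543  0.016 ]
legend1 [0.5967 0.2889 0.003 ]
legend2 [0.5966 0.2713 0.003 ]
```

View pics/crop0.png

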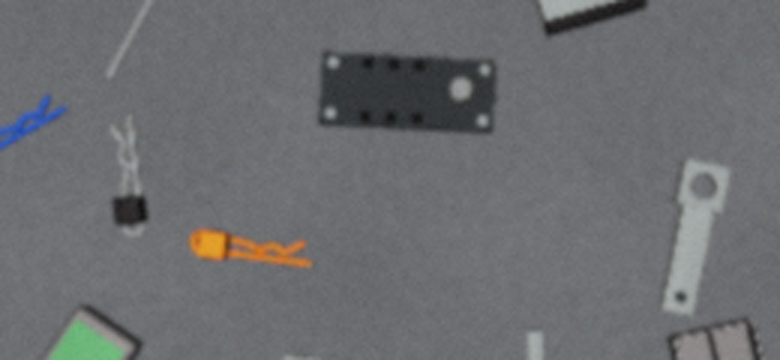

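The crop confirms the choice: a black block at crop (129,210) with two steel legs pointing up the image, sprung leg on the left (+y). The bracket's pin is at crop (460,88), and the link's eye at (703,185) with its bar running down to (680,310). I'll go above the link.

Call:
carry_out --moves '[[[0.262,-0.135,0],[0,0,0],1],[[0.262,-0.135,0],[0,0,0],1],[[0.262,-0.135,0],[0,0,0],1],[[0.262,-0.135,0],[0,0,0],1],[[0.262,-0.135,0],[0,0,0],1],[[0.262,-0.135,0],[0,0,0],1],[[0.262,-0.135,0],[0,0,0],1],[[0,0,0],[0,0,-0.055],1],[[0,0,0],[0,0,-0.055],1],[[0,0,0],[0,0,0],1]]'

```text
time_s: 1.4
tool_pos: [0.4895, -0.2582, 0.2276]
orientation: [-179.8, -0.0, 39.3]
force: [0.0, 1.0, -0.3]
gripper_width: 0.0852
```

```bash
cat >> h.py <<'E'
def go(x,y,z,yaw,roll=180,pitch=0):
    T,s=tool(); G=R.from_euler('xyz',[roll,pitch,yaw],degrees=True); A=R.from_matrix(T[:3,:3])
    print('t',s['time_s'],'q',np.round(s['q'],1),'pos',s['tool_pos'].round(4),'rpy',np.round(s['orientation'],2),'w',round(s['gripper_width'],4),'F',s['force'].round(1))
    d=T[:3,:3].T@(np.array([x,y,z])-T[:3,3]); print('SHIFT',(d/.2).round(4),'TURN',((A.inv()*G).as_rotvec()/np.pi).round(4))
E
python3 - <<'E'
from h import *
go(.481,-.269,.15,168.9)
E
```

```text
t 1.4 q [-2.790e+01  1.320e+01 -9.500e+00  6.750e+01  1.000e-01  1.128e+02] pos [ 0.4895 -0.2582  0.2276] rpy [-1.7977e+02 -1.0000e-02  3.9300e+01] w 0.0852 F [ 0.   1.  -0.3]
SHIFT [-0.0669  0.0164  0.388 ] TURN [-6.0e-04 -1.5e-03 -7.2e-01]
```

Call:
carry_out --moves '[[[-0.067,0.016,0.03],[0,0,-0.0555],1],[[0,0,0.03],[0,0,-0.0555],1],[[0,0,0.03],[0,0,-0.0555],1],[[0,0,0.03],[0,0,-0.0555],1],[[0,0,0.03],[0,0,-0.0555],1],[[0,0,0.03],[0,0,-0.0555],1],[[0,0,0.03],[0,0,-0.0555],1],[[0,0,0.03],[0,0,-0.0555],1],[[0,0,0.03],[0,0,-0.0555],1],[[0,0,0.03],[0,0,-0.0555],1],[[0,0,0.03],[0,0,-0.0555],1],[[0,0,0.03],[0,0,-0.0555],1],[[0,0,0.03],[0,0,-0.0555],1],[[0,0,0],[0,0,0],1]]'

```text
time_s: 3.15
tool_pos: [0.4755, -0.273, 0.1454]
orientation: [179.8, -0.4, 169.9]
force: [-0.0, 1.6, 0.4]
gripper_width: 0.0856
```

```bash
python3 - <<'E'
from h import *
go(.481,-.269,.15,168.9)
d=shot('wrist','w1.png')
im=d['image'].astype(int); print('proj eye,origin,end',proj(d,[.530,-.279,.016]),proj(d,[.481,-.269,.016]),proj(d,[.407,-.2545,.016]))
E
```

```text
t 3.15 q [-29.9  15.7 -17.3  57.4   0.  -19.8] pos [ 0.4755 -0.273   0.1454] rpy [179.8   -0.41 169.91] w 0.0856 F [-0.   1.6  0.4]
SHIFT [-0.0236  0.0248 -0.0233] TURN [ 0.0011 -0.0023  0.0056]
proj eye,origin,end [322.6241983  244.98136434] [324.24997915 193.17034642] [326.33115141 103.36143616]
```

View pics/w1.png

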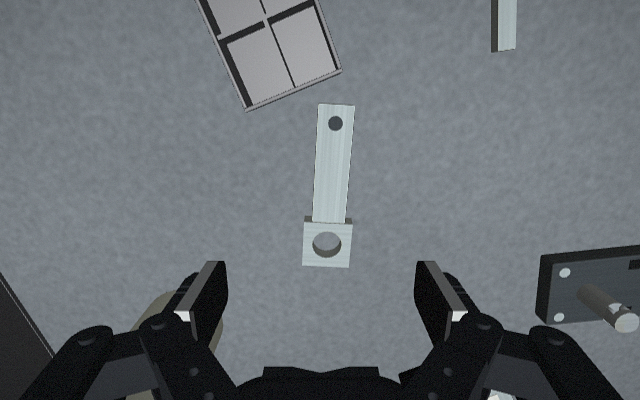

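The wrist view shows the link with its eye at (327,244) and its bar running up to (336,104). The tray is at (270,50), clear of the gripper. I'll refine the link pose from these points.

```bash
cat > a.py <<'E'
from h import *
d=shot('wrist'); g=d['image'].astype(int).sum(2)/3
k=np.zeros(g.shape,np.uint8); k[100:270,285:370]=(g[100:270,285:370]>150); 
cs,_=cv2.findContours(k,0,1); c=max(cs,key=cv2.contourArea); k*=0; cv2.drawContours(k,[c],-1,1,-1)
# bar midline rows
P=[]
for v in range(115,205,5):
    u=np.nonzero(k[v])[0]; P.append(ray(d,u.mean(),v,.016)[:2])
P=np.array(P); f=cv2.fitLine(P.astype(np.float32),2,0,.01,.01).ravel(); print('bar',f, np.degrees(np.arctan2(f[1],f[0])))
e=ray(d,327.5,244,.016); print('eye',e, 'far end',ray(d,336,103.5,.016), 'front',ray(d,327,268,.016))
E
python3 a.py
```

```text
bar [ 0.97292763 -0.23110996  0.4520272  -0.25700033] -13.362427
eye [ 0.53020703 -0.27463165  0.016     ] far end [ 0.40872609 -0.24698811  0.016     ] front [ 0.55481271 -0.27930965  0.016     ]
```

```bash
python3 - <<'E'
from h import *
go(.482,-.2634,.005,167)
E
```

```text
t 3.25 q [-29.9  15.7 -17.3  57.5   0.  -19.8] pos [ 0.4759 -0.2732  0.146 ] rpy [179.83  -0.35 169.9 ] w 0.0854 F [1.5 0.4 0.5]
SHIFT [-0.0256  0.0516  0.7048] TURN [ 0.0009 -0.002   0.0161]
```

Call:
carry_out --moves '[[[-0.026,0.052,0.1],[0,-0.002,0.016],0.7],[[0,0,0.2],[0,0,0],0.7],[[0,0,0.2],[0,0,0],0.7],[[0,0,0],[0,0,0],0.7]]'

```text
time_s: 3.75
tool_pos: [0.4851, -0.265, 0.0463]
orientation: [179.9, 0.3, 166.0]
force: [-0.4, 0.0, -0.6]
gripper_width: 0.0596
```

```bash
python3 - <<'E'
from h import *
go(.482,-.2634,.005,167)
E
```

```text
t 3.75 q [-28.7  21.  -24.4  44.4   0.2 -14.8] pos [ 0.4851 -0.265   0.0463] rpy [179.91   0.3  166.02] w 0.0596 F [-0.4  0.  -0.6]
SHIFT [0.0181 0.0036 0.2067] TURN [ 0.0005  0.0017 -0.0054]
```

Call:
carry_out --moves '[[[0.017,0.003,0.1],[0,0.001,-0.005],0.7],[[0,0,0.1],[0,0,0],0.7],[[0,0,0],[0,0,0],0.7],[[0,0,0],[0,0,0],0],[[0,0,0],[0,0,0],0],[[0,0,0],[0,0,0],0],[[0,0,0],[0,0,0],0],[[0,0,0],[0,0,0],0]]'

```text
time_s: 4.75
tool_pos: [0.4877, -0.267, 0.0152]
orientation: [-179.9, 0.7, 166.5]
force: [-0.0, -0.5, -2.7]
gripper_width: 0.0258
```

```bash
python3 - <<'E'
from h import *
go(.482,-.2634,.2,167)
E
```

```text
t 4.75 q [-28.8  23.1 -26.1  40.1   0.1 -15.2] pos [ 0.4877 -0.267   0.0152] rpy [-179.92    0.73  166.47] w 0.0258 F [-0.  -0.5 -2.7]
SHIFT [ 0.0202  0.0095 -0.9242] TURN [-0.0004  0.004  -0.003 ]
```

Call:
carry_out --moves '[[[0,0,0],[0,0,0],0.7],[[0,0,-0.02],[0,0,0],0.7],[[0,0,0],[0,0,0],0.7],[[0,0,0],[0,0,0],0.7],[[0,0,0],[0,0,0],0.7],[[0,0,0],[0,0,0],0.7]]'

```text
time_s: 5.5
tool_pos: [0.4883, -0.2673, 0.02]
orientation: [-179.9, 0.8, 166.5]
force: [1.2, 0.4, -1.0]
gripper_width: 0.0598
```

```bash
python3 - <<'E'
from h import *
go(.482,-.2634,.005,167)
d=shot('wrist','w2.png')
E
```

```text
t 5.5 q [-28.8  22.8 -25.8  40.6   0.1 -15.2] pos [ 0.4883 -0.2673  0.02  ] rpy [-179.9     0.8   166.47] w 0.0598 F [ 1.2  0.4 -1. ]
SHIFT [0.0361 0.0118 0.0747] TURN [-0.0006  0.0044 -0.003 ]
```

View pics/w2.png

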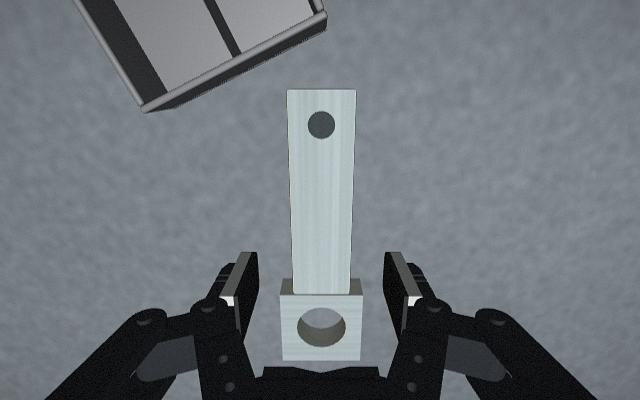

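The link is undisturbed and lined up with the tool, eye at (321,327) and end hole at (321,125). The fingers had closed above the bar.

```bash
python3 - <<'E'
from h import *
d=shot('wrist')
e=ray(d,321.5,327,.016);f=ray(d,321.5,89.5,.016);n=ray(d,320.5,361,.016);h=ray(d,321,125,.016)
print(e,f,n,h,np.linalg.norm(f-n)); 
a=(f-n)[:2]; a/=np.linalg.norm(a); print(np.degrees(np.arctan2(a[1],a[0])), 'origin', e[:2]+.05*a, (f+n)[:2]/2-.0015*a)
o=e[:2]+.05*a; go(o[0],o[1],.004,np.degrees(np.arctan2(a[1],a[0])))
E
```

```text
[ 0.52989334 -0.27559893  0.016     ] [ 0.40963884 -0.24693488  0.016     ] [ 0.55308118 -0.28171415  0.016     ] [ 0.42393756 -0.25056792  0.016     ] 0.14759845545871367
166.37097996826895 origin [ 0.48130125 -0.26381721] [ 0.48281777 -0.26467797]
t 5.6 q [-28.8  22.8 -25.8  40.6   0.1 -15.2] pos [ 0.4883 -0.2673  0.02  ] rpy [-179.9     0.79  166.47] w 0.0597 F [ 0.2 -0.2  0.5]
SHIFT [0.039  0.0089 0.0796] TURN [-0.0005  0.0044  0.0005]
```

Call:
carry_out --moves '[[[0.033,0.006,0.04],[0,0.004,0],0.7],[[0,0,0.042],[0,0,0],0.7],[[0,0,0],[0,0,0],0.7],[[0,0,0],[0,0,0],0.7]]'

```text
time_s: 6.1
tool_pos: [0.4812, -0.2641, 0.0017]
orientation: [-179.9, -0.0, 166.5]
force: [-0.1, 0.3, -0.5]
gripper_width: 0.0595
```

```bash
python3 - <<'E'
from h import *
go(.482,-.264,.004,166.4)
E
```

```text
t 6.1 q [-28.7  24.  -26.9  39.1  -0.1 -15.2] pos [ 0.4812 -0.2641  0.0017] rpy [-1.7992e+02 -5.0000e-02  1.6647e+02] w 0.0595 F [-0.1  0.3 -0.5]
SHIFT [-0.0036  0.0015 -0.0115] TURN [-0.0004 -0.0003  0.0004]
```

Call:
carry_out --moves '[[[0,0,-0.01],[0,0,0],0.7],[[0,0,0],[0,0,0],0],[[0,0,0],[0,0,0],0],[[0,0,0],[0,0,0],0],[[0,0,0],[0,0,0],0],[[0,0,0],[0,0,0],0],[[0,0,-0.05],[0,0,0],0],[[0,0,-0.15],[0,0,0],0],[[0,0,-0.15],[0,0,0],0],[[0,0,0],[0,0,0],0]]'

```text
time_s: 7.35
tool_pos: [0.4808, -0.2638, 0.0768]
orientation: [-179.9, -0.1, 166.5]
force: [-0.8, -0.6, -1.9]
gripper_width: 0.0285
```

```bash
python3 - <<'E'
from h import *
go(.623,.0083,.1,86.7)
E
```

```text
t 7.35 q [-28.7  18.9 -22.7  48.4  -0.1 -15.2] pos [ 0.4808 -0.2638  0.0768] rpy [-1.7993e+02 -1.1000e-01  1.6647e+02] w 0.0285 F [-0.8 -0.6 -1.9]
SHIFT [-0.3724  1.4891 -0.1184] TURN [-8.000e-04 -2.000e-04  4.431e-01]
```

Call:
carry_out --moves '[[[0,0,-0.22],[0,0,0],0],[[-0.062,0.248,0],[0,0,0],0],[[-0.062,0.248,0],[0,0,0],0],[[-0.062,0.248,0],[0,0,0],0],[[-0.062,0.248,0],[0,0,0],0],[[-0.062,0.248,0],[0,0,0],0],[[-0.062,0.248,0],[0,0,0],0],[[0,0,0],[0,0,0.0555],0],[[0,0,0],[0,0,0.0555],0],[[0,0,0],[0,0,0.0555],0],[[0,0,0],[0,0,0.0555],0],[[0,0,0],[0,0,0.0555],0],[[0,0,0],[0,0,0.0555],0],[[0,0,0],[0,0,0.0555],0],[[0,0,0],[0,0,0.05],0],[[0,0,0],[0,0,0],0]]'

```text
time_s: 9.35
tool_pos: [0.6174, 0.0181, 0.0997]
orientation: [-178.5, 0.1, 85.0]
force: [-0.1, 0.5, -2.2]
gripper_width: 0.0283
```

```bash
python3 - <<'E'
from h import *
go(.623,.0083,.1,86.7)
d=shot('wrist','w3.png')
shot('scene','s3.png')
print(proj(d,[.6203,-.0416,.06]),proj(d,[.6203,-.0416,.02]))
E
```

```text
t 9.35 q [ 1.6 25.6 -9.4 56.5  0.1 96.7] pos [0.6174 0.0181 0.0997] rpy [-1.7849e+02  1.2000e-01  8.4970e+01] w 0.0283 F [-0.1  0.5 -2.2]
SHIFT [-0.0464  0.0319 -0.0024] TURN [-0.0084  0.0005 -0.0096]
[334.02622134 312.4872103 ] [333.3444134  279.03413249]
```

View pics/w3.png

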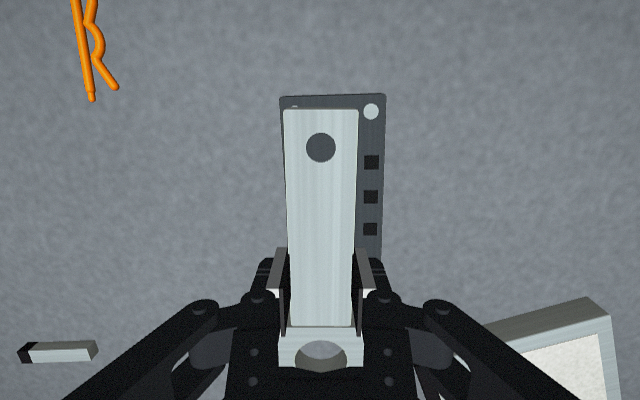

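The wrist view shows the link held straight along the bracket. The bracket's far corners are at (280,97) and (386,94), and its right edge is visible down to (384,240). Next I'll refine the pin position and height from the top and scene views.

```bash
python3 - <<'E'
from h import *
import pickle
D=pickle.load(open('ds.pkl','rb')); d=D['top']; g=d['image'].mean(2)
k=np.zeros(g.shape,np.uint8); k[170:190,319:334]=g[170:190,319:334]>95
n,l,st,c=cv2.connectedComponentsWithStats(k); print(st,c)
s=D['scene']; cv2.imwrite('pics/s0c.png',cv2.resize(s['image'][175:225,262:342,::-1],None,fx=9,fy=9,interpolation=cv2.INTER_CUBIC))
T,_=tool()
w=shot('wrist')
fe=ray(w,333,95.5,.02); print('far edge mid',fe)
a=ray(w,386,95,.02);b=ray(w,384,240,.02); print(a,b,'yaw',np.degrees(np.arctan2(*(a-b)[1::-1]))-90)
E
```

```text
[[     0      0    640    400 255956]
 [   325    176      7      7     44]] [[319.49852709 199.50351623]
 [328.06818182 179.04545455]]
far edge mid [0.63024651 0.09499792 0.02      ]
[0.66433432 0.09241368 0.02      ] [ 0.66060836 -0.0109265   0.02      ] yaw -2.064919597989089
```

View pics/s0c.png

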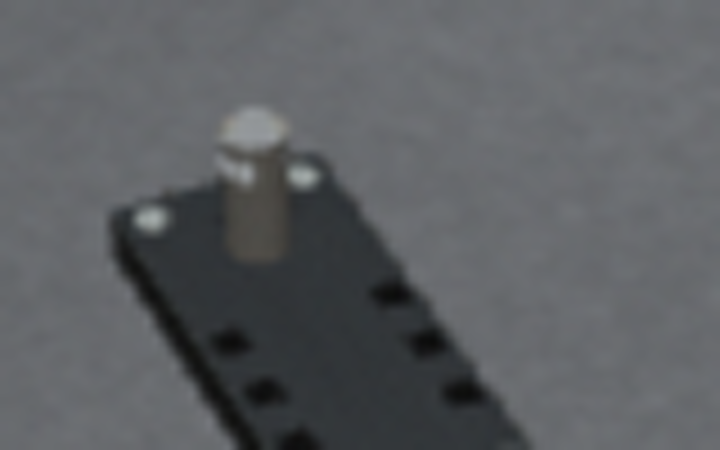

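```bash
python3 - <<'E'
from h import *
import pickle
from scipy.optimize import least_squares
D=pickle.load(open('ds.pkl','rb'));t=D['top'];s=D['scene']
f=lambda p:np.r_[proj(t,p)-[328.07,179.05],proj(s,p)-[289.8,188.7]]
r=least_squares(f,[.62,-.04,.06]); print(r.x,r.fun)
for z in (.056,.060,.064,.068): print(z,ray(s,289.8,188.7,z),ray(t,328.07,179.05,z))
print('base',ray(s,262+257/9-.44,175+250/9-.44,.02))
# bracket corner dots in top: brights in dark base
g=t['image'].mean(2); k=np.zeros(g.shape,np.uint8); k[160:200,278:345]=g[160:200,278:345]>80
k2=k.copy()
for a in cv2.connectedComponentsWithStats(k)[2:][0:2]: pass
n,l,st,c=cv2.connectedComponentsWithStats(k); print([(c[i].round(1).tolist(),int(st[i,4]), ray(t,*c[i],.02)[:2].round(4).tolist()) for i in range(1,n) if st[i,4]<60])
E
```

```text
[ 0.62077294 -0.04105343  0.06643355] [-0.00771064  0.01314683 -0.01434763 -0.00201708]
0.056 [ 0.61493833 -0.05361815  0.056     ] [ 0.6222939  -0.04157464  0.056     ]
0.06 [ 0.61716387 -0.04879099  0.06      ] [ 0.62172498 -0.04138327  0.06      ]
0.064 [ 0.61938941 -0.04396383  0.064     ] [ 0.62115606 -0.04119191  0.064     ]
0.068 [ 0.62161495 -0.03913667  0.068     ] [ 0.62058714 -0.04100054  0.068     ]
base [ 0.62140067 -0.04136205  0.02      ]
[([328.3, 179.1], 57, [0.6274, -0.0439]), ([284.7, 187.1], 18, [0.6047, 0.0831]), ([335.4, 189.8], 19, [0.5957, -0.0642])]
```

Pin axis is near (0.621, −0.041) with its top at about 66 mm, so the hole is near z = 0.053. I'll align the link above it.

```bash
python3 - <<'E'
from h import *
go(.6238,.0094,.075,86.8)
E
```

```text
t 9.5 q [ 1.6 25.6 -9.3 56.6  0.1 96.6] pos [0.6178 0.0181 0.1003] rpy [-1.7853e+02  1.1000e-01  8.5030e+01] w 0.028 F [-0.2 -0.1 -2.2]
SHIFT [-0.0407  0.037   0.1256] TURN [-0.0082  0.0005 -0.0099]
```

Call:
carry_out --moves '[[[-0.041,0.037,0],[-0.0082,0,-0.01],0],[[0,0,0],[0,0,0],0],[[0,0,0],[0,0,0],0]]'

```text
time_s: 9.88
tool_pos: [0.6242, 0.0095, 0.0997]
orientation: [-180.0, 0.1, 87.1]
force: [0.6, -0.7, -2.0]
gripper_width: 0.0281
```

```bash
python3 - <<'E'
from h import *
go(.6238,.0094,.075,86.8)
E
```

```text
t 9.875 q [  0.9  25.1 -10.2  54.8  -0.1  93.8] pos [0.6242 0.0095 0.0997] rpy [-1.7997e+02  7.0000e-02  8.7080e+01] w 0.0281 F [ 0.6 -0.7 -2. ]
SHIFT [-0.0006 -0.0019  0.1234] TURN [-0.0002  0.0004  0.0015]
```

Call:
carry_out --moves '[[[-0.001,-0.002,0.07],[0,0,0],0],[[0,0,0.07],[0,0,0],0],[[0,0,0.05],[0,0,0],0],[[0,0,0],[0,0,0],0],[[0,0,0],[0,0,0],0]]'

```text
time_s: 10.5
tool_pos: [0.6227, 0.01, 0.0577]
orientation: [-179.8, 0.1, 87.1]
force: [-0.6, -0.1, -2.2]
gripper_width: 0.0279
```

```bash
python3 - <<'E'
from h import *
go(.6238,.0094,.026,86.8)
E
```

```text
t 10.5 q [  0.9  27.2 -12.9  50.1  -0.   93.8] pos [0.6227 0.01   0.0577] rpy [-1.7981e+02  6.0000e-02  8.7120e+01] w 0.0279 F [-0.6 -0.1 -2.2]
SHIFT [-0.0024  0.0064  0.1583] TURN [-0.0011  0.0003  0.0018]
```

Call:
carry_out --moves '[[[-0.002,0.006,0.05],[0,0,0.001],0],[[0,0,0.05],[0,0,0],0],[[0,0,0.04],[0,0,0],0],[[0,0,0],[0,0,0],0],[[0,0,0],[0,0,0],0]]'

```text
time_s: 11.12
tool_pos: [0.6242, 0.0094, 0.0281]
orientation: [-179.9, 0.1, 86.9]
force: [-0.1, -0.4, -3.4]
gripper_width: 0.0285
```

```bash
python3 - <<'E'
from h import *
go(.6238,.0094,.024,86.8)
E
```

```text
t 11.125 q [  0.9  29.  -14.4  46.8  -0.   94. ] pos [0.6242 0.0094 0.0281] rpy [-1.7986e+02  6.0000e-02  8.6920e+01] w 0.0285 F [-0.1 -0.4 -3.4]
SHIFT [ 0.0001 -0.0022  0.0203] TURN [-0.0008  0.0003  0.0007]
```

Call:
carry_out --moves '[[[0,-0.002,0.015],[0,0,0],0],[[0,0,0],[0,0,0],0],[[0,0,0],[0,0,0],0.5],[[0,0,0],[0,0,0],0.6],[[0,0,0],[0,0,0],0.6],[[0,0,0],[0,0,0],0.6],[[0,0,0],[0,0,0],0.6],[[0,0,-0.2],[0,0,0],0.6],[[0,0,-0.3],[0,0,0],0.6],[[0,0,-0.3],[0,0,0],0.6],[[0,0,0],[0,0,0],1]]'

```text
time_s: 12.5
tool_pos: [0.6247, 0.0096, 0.1906]
orientation: [-179.9, 0.1, 86.9]
force: [-0.0, 0.4, -0.6]
gripper_width: 0.0679
```

```bash
python3 - <<'E'
from h import *
go(.513,.273,.17,180)
d=shot('wrist','w4.png'); 
E
```

```text
t 12.5 q [ 0.9 21.7 -2.8 65.6 -0.  94. ] pos [0.6247 0.0096 0.1906] rpy [-1.7995e+02  5.0000e-02  8.6930e+01] w 0.0679 F [-0.   0.4 -0.6]
SHIFT [ 1.2855 -0.6284  0.1024] TURN [-4.000e-04 -0.000e+00 -5.171e-01]
```

View pics/w4.png

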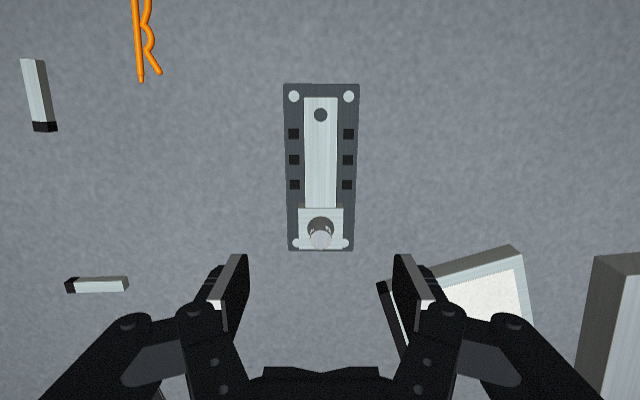

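The link is seated: the pin stands in its eye at (320,235) and the bar lies square along the base, with the four screws symmetric about it. Next I'll go above the clip.

Call:
carry_out --moves '[[[0.215,-0.105,0],[0,0,0],1],[[0.215,-0.105,0],[0,0,0],1],[[0.215,-0.105,0],[0,0,0],1],[[0.215,-0.105,0],[0,0,0],1],[[0.215,-0.105,0],[0,0,0],1],[[0.215,-0.105,0],[0,0,0],1],[[0,0,0.02],[0,0,-0.0525],1],[[0,0,0.02],[0,0,-0.0525],1],[[0,0,0.02],[0,0,-0.0525],1],[[0,0,0.02],[0,0,-0.0525],1],[[0,0,0.02],[0,0,-0.0525],1],[[0,0,0.02],[0,0,-0.0525],1],[[0,0,0.02],[0,0,-0.0525],1],[[0,0,0.02],[0,0,-0.0525],1],[[0,0,0.02],[0,0,-0.0525],1],[[0,0,0.02],[0,0,-0.0525],1],[[0,0,0],[0,0,0],1]]'

```text
time_s: 14.68
tool_pos: [0.4882, 0.2734, 0.115]
orientation: [-179.0, -2.8, -175.6]
force: [-0.3, 0.1, -0.5]
gripper_width: 0.0854
```

```bash
python3 - <<'E'
from h import *
go(.513,.273,.15,180)
d=shot('wrist','w5.png'); 
print(proj(d,[.513,.273,.032]))
E
```

```text
t 14.675 q [ 29.1  20.3 -15.2  57.4   0.3  24.6] pos [0.4882 0.2734 0.115 ] rpy [-178.98   -2.81 -175.56] w 0.0854 F [-0.3  0.1 -0.5]
SHIFT [-0.1149 -0.015  -0.1805] TURN [-0.0062 -0.0154  0.0248]
[317.71980018 241.15432451]
```

View pics/w5.png

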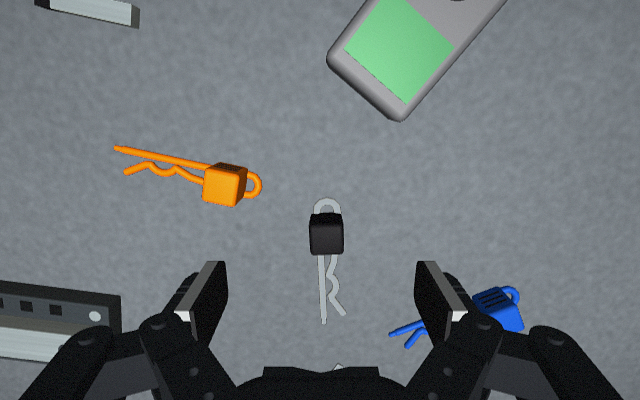

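Wrist view: the black clip has its grip at (326,230), straight leg from (321,257) to tip (323,323), loop back at (327,199), and the sprung leg on the right.

```bash
python3 - <<'E'
from h import *
d=shot('wrist'); g=d['image'].astype(int)
t=ray(d,323.5,323.5,.003); s=ray(d,321,258,.003); l=ray(d,327,198.5,.003)
a=(t-s)[:2]; a/=np.linalg.norm(a); n=np.array([-a[1],a[0]]); yaw=np.degrees(np.arctan2(a[1],a[0]))
print('tip',t,'start',s,'loop',l,'yaw',yaw,'len tip-loop',(t-l)[:2]@a)
print('org from tip',t[:2]-.095*a+.006*n,'from loop',l[:2]+.026*a)
k=np.zeros(g.shape[:2],np.uint8); k[200:262,300:355]=(g[200:262,300:355].max(2)<70)
v,u=np.nonzero(k); print('black',u.min(),u.max(),v.min(),v.max())
print('top face rear/front', ray(d,326,v.min(),.032), ray(d,326,v.max(),0.0))
o=t[:2]-.095*a+.006*n; go(o[0],o[1],.05,yaw+180)
E
```

```text
tip [0.60715375 0.28478371 0.003     ] start [0.5413145  0.27727348 0.003     ] loop [0.48740746 0.27796327 0.003     ] yaw 6.5075622120139895 len tip-loop 0.11974774589431797
org from tip [0.51208584 0.27997829] from loop [0.51323994 0.28090996]
black 309 343 212 254
top face rear/front [0.48948612 0.27733173 0.032     ] [0.53860072 0.28139345 0.        ]
t 14.775 q [ 29.1  20.3 -15.2  57.5   0.3  24.7] pos [0.4887 0.2737 0.1158] rpy [-179.01   -2.75 -175.64] w 0.0853 F [ 0.7 -0.8  0.4]
SHIFT [-0.1348  0.028   0.3223] TURN [-0.0052 -0.0154 -0.0118]
```

Call:
carry_out --moves '[[[-0.135,0.028,0.05],[-0.005,-0.0154,-0.012],0.7],[[0,0,0.2],[0,0,0],0.7],[[0,0,0],[0,0,0],0.7],[[0,0,0],[0,0,0],0.7]]'

```text
time_s: 15.28
tool_pos: [0.5162, 0.2818, 0.0648]
orientation: [180.0, 0.2, -173.8]
force: [-0.5, 0.5, -0.1]
gripper_width: 0.0601
```

```bash
python3 - <<'E'
from h import *
go(.512,.280,.01,-173.5)
d=shot('wrist','w6.png'); 
E
```

```text
t 15.275 q [ 28.7  23.2 -18.1  48.5  -0.   22.5] pos [0.5162 0.2818 0.0648] rpy [ 179.97    0.18 -173.84] w 0.0601 F [-0.5  0.5 -0.1]
SHIFT [ 0.0229 -0.007   0.2738] TURN [ 0.0001  0.001  -0.0019]
```

View pics/w6.png

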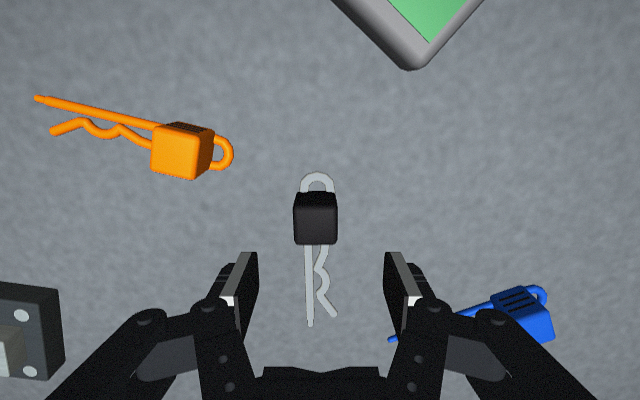

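The clip is centred between the fingers: leg (309,246) to tip (310,326), loop back (317,172), grip centre about (315,217). Nothing else is close to the fingers.

```bash
python3 - <<'E'
from h import *
d=shot('wrist')
t=ray(d,310.5,326,.003); s=ray(d,309,247,.003); l=ray(d,317,172.5,.003)
a=(t-s)[:2]; a/=np.linalg.norm(a); n=np.array([-a[1],a[0]]); yaw=np.degrees(np.arctan2(a[1],a[0]))
print('yaw',yaw,'len',(t-l)[:2]@a)
print('org from tip',t[:2]-.095*a+.006*n,'from loop',l[:2]+.026*a)
o=t[:2]-.095*a+.006*n; go(o[0],o[1],.01,yaw+180)
E
```

```text
yaw 6.56698150456392 len 0.12004336633883354
org from tip [0.51130864 0.28016435] from loop [0.51225446 0.28031315]
t 15.375 q [ 28.7  23.2 -18.1  48.5  -0.   22.5] pos [0.516  0.2817 0.0648] rpy [ 1.7998e+02  1.7000e-01 -1.7382e+02] w 0.0592 F [ 0.7 -0.3 -0.4]
SHIFT [ 0.0251 -0.0052  0.2737] TURN [ 0.0001  0.0009 -0.0021]
```

Call:
carry_out --moves '[[[0.022,-0.005,0.1],[0,0.001,-0.002],0.7],[[0,0,0.1],[0,0,0],0.7],[[0,0,0.04],[0,0,0],0.7],[[0,0,0],[0,0,0],0.7],[[0,0,0],[0,0,0],0.7]]'

```text
time_s: 16.0
tool_pos: [0.5159, 0.2827, 0.022]
orientation: [179.8, 0.5, -173.5]
force: [0.3, -0.7, 0.4]
gripper_width: 0.0597
```

```bash
python3 - <<'E'
from h import *
go(.5118,.2802,.0105,-173.4)
E
```

```text
t 16.0 q [ 28.7  25.6 -20.9  42.9   0.   22.2] pos [0.5159 0.2827 0.022 ] rpy [ 179.78    0.48 -173.51] w 0.0597 F [ 0.3 -0.7  0.4]
SHIFT [ 0.0221 -0.0103  0.0574] TURN [ 0.0012  0.0027 -0.0006]
```

Call:
carry_out --moves '[[[0.022,-0.01,0.057],[0.001,0.0027,0],0.7],[[0,0,0],[0,0,0],0.7],[[0,0,0],[0,0,0],0.7]]'

```text
time_s: 16.38
tool_pos: [0.5123, 0.2805, 0.0109]
orientation: [179.9, 0.0, -173.5]
force: [0.3, -0.9, -0.4]
gripper_width: 0.0599
```

```bash
python3 - <<'E'
from h import *
go(.5118,.2802,.0105,-173.4)
E
```

```text
t 16.375 q [ 28.7  26.4 -21.5  42.    0.   22.2] pos [0.5123 0.2805 0.0109] rpy [ 1.7993e+02  5.0000e-02 -1.7352e+02] w 0.0599 F [ 0.3 -0.9 -0.4]
SHIFT [ 0.0025 -0.0012  0.002 ] TURN [ 0.0004  0.0003 -0.0007]
```

Call:
carry_out --moves '[[[0,0,0],[0,0,0],0],[[0,0,0],[0,0,0],0],[[0,0,0],[0,0,0],0],[[0,0,0],[0,0,0],0],[[0,0,0],[0,0,0],0],[[0,0,0],[0,0,0],0],[[0,0,-0.05],[0,0,0],0],[[0,0,-0.2],[0,0,0],0],[[0,0,-0.2],[0,0,0],0],[[0,0,-0.15],[0,0,0],0],[[0,0,0],[0,0,0.054],0],[[0,0,0],[0,0,0],0]]'

```text
time_s: 17.88
tool_pos: [0.5119, 0.2802, 0.1379]
orientation: [179.9, 0.1, 176.6]
force: [-0.1, -0.8, -1.2]
gripper_width: 0.025
```

```bash
python3 - <<'E'
from h import *
go(.4965,-.028,.12,176.8)
E
```

```text
t 17.875 q [ 28.7  19.1 -13.6  57.2   0.   32.1] pos [0.5119 0.2802 0.1379] rpy [1.7991e+02 6.0000e-02 1.7660e+02] w 0.025 F [-0.1 -0.8 -1.2]
SHIFT [-0.0142 -1.543   0.0871] TURN [ 0.0005  0.0004 -0.0011]
```

Call:
carry_out --moves '[[[-0.003,-0.257,0],[0,0,0],0],[[-0.003,-0.257,0],[0,0,0],0],[[-0.003,-0.257,0],[0,0,0],0],[[-0.003,-0.257,0],[0,0,0],0],[[-0.003,-0.257,0],[0,0,0],0],[[0,-0.257,0],[0,0,0],0],[[0,0,0],[0,0,0],0],[[0,0,0],[0,0,0],0]]'

```text
time_s: 18.88
tool_pos: [0.4985, -0.0359, 0.1368]
orientation: [179.9, 0.0, 178.2]
force: [0.3, 0.8, -0.3]
gripper_width: 0.0246
```

```bash
python3 - <<'E'
from h import *
go(.4965,-.028,.06,176.8)
d=shot('wrist','w7.png'); 
E
```

```text
t 18.875 q [ -4.2  10.7 -24.9  54.3   0.1  -2.4] pos [ 0.4985 -0.0359  0.1368] rpy [1.7988e+02 5.0000e-02 1.7819e+02] w 0.0246 F [ 0.3  0.8 -0.3]
SHIFT [0.0115 0.0384 0.3841] TURN [0.0007 0.0002 0.0077]
```

View pics/w7.png

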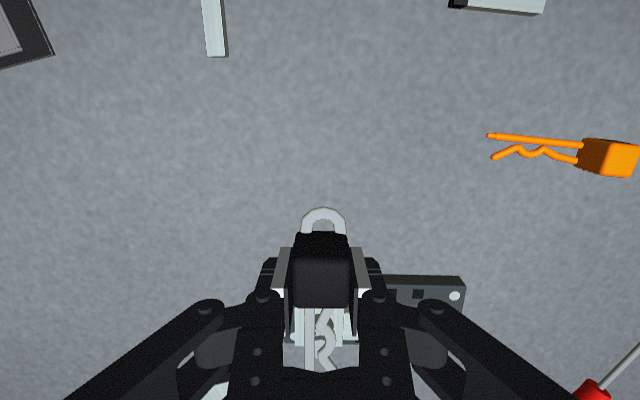

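The clip is held square, its loop at (322,215) and the legs running straight forward under the gripper. For the hole height I'll triangulate the pin's top from the saved w4 view together with the top and scene views.

```bash
python3 - <<'E'
from h import *
import pickle
from scipy.optimize import least_squares
D=pickle.load(open('ds.pkl','rb'));t=D['top'];s=D['scene']
dw=viewer.get_image('wrist'); T=np.eye(4); T[:3,:3]=R.from_euler('xyz',[-179.95,.05,86.93],degrees=True).as_matrix(); T[:3,3]=[.6247,.0096,.1906]
w=dict(dw); w['c2w']=T@np.array(dw['mount'])
im=cv2.imread('pics/w4.png').mean(2)
print(im[222:254:2,304:338:2].astype(int))
for z in (.062,.066,.07): print(z,proj(w,[.621,-.041,z]))
E
```

```text
[[187 186 181  75  74  80  80  85  86  84  85  79  80  77 113 190 188]
 [193 194  90  78  78  86  82  84  86  86  81  79  80  79  72 201 196]
 [190 197  76  81  80  80  82  84  89  88  80 176  85  76  75 198 194]
 [192 194  79  74  85  71  84  91  86  93  71 184 158  77  78 168 195]
 [194 200  78  85 153  94 105 124 152 137 109  89 110 138  80 177 198]
 [201 199  86 165  67 156 180 184 178 181 181 190  80 174  76 201 198]
 [191 194 157 130 172 190 180 182 176 179 181 184 189 139 127 193 189]
 [196 195 202  95 189 183 184 178 178 179 181 184 179 142 206 194 189]
 [190 192 188 165 182 179 186 178 180 179 185 178 175 182 193 189 186]
 [189 189 192 181 184 177 185 176 177 179 185 180 177 180 192 189 191]
 [193 190 193 185 179 172 188 180 182 181 186 181 175 174 194 194 195]
 [189 189 188 188 176 173 185 176 177 179 183 177 175 186 190 191 187]
 [194 197 193 198 189 171 181 177 184 180 183 176 185 194 193 194 191]
 [189 187 186 184 185 177 158 161 174 172 160 180 184 183 186 183 184]
 [ 82  81  79  78  77  82  81  82 101  80  74  75  74  70  79  71  74]
 [135 138 139 138 143 145 145 138 135 139 141 144 145 144 139 142 143]]
0.062 [318.14871267 239.985104  ]
0.066 [318.11895896 241.95307337]
0.07 [318.08843311 243.97211443]
```

```bash
python3 - <<'E'
from h import *
go(.5864,-.033,.095,176.8)
E
```

```text
t 18.975 q [ -4.1  10.7 -24.9  54.3   0.1  -2.4] pos [ 0.4986 -0.0353  0.1368] rpy [1.7990e+02 5.0000e-02 1.7824e+02] w 0.0246 F [ 0.  -0.2 -1.6]
SHIFT [-0.438   0.0244  0.2096] TURN [0.0006 0.0003 0.008 ]
```

Call:
carry_out --moves '[[[-0.22,0.024,0],[0.0006,0,0.008],0],[[-0.218,0,0],[0,0,0],0],[[0,0,0.1],[0,0,0],0],[[0,0,0.1],[0,0,0],0],[[0,0,0],[0,0,0],0],[[0,0,0],[0,0,0],0]]'

```text
time_s: 19.73
tool_pos: [0.5895, -0.0252, 0.0958]
orientation: [179.9, 0.0, 177.7]
force: [0.5, -0.1, -0.8]
gripper_width: 0.0245
```

```bash
python3 - <<'E'
from h import *
go(.5864,-.033,.083,176.8)
E
```

```text
t 19.725 q [ -2.5  21.8 -15.7  52.5   0.1  -0.2] pos [ 0.5895 -0.0252  0.0958] rpy [1.7994e+02 2.0000e-02 1.7771e+02] w 0.0245 F [ 0.5 -0.1 -0.8]
SHIFT [ 0.0139 -0.0399  0.0642] TURN [0.0003 0.0001 0.0051]
```

Call:
carry_out --moves '[[[0.014,-0.04,0],[0,0,0.005],0],[[0,0,0],[0,0,0],0],[[0,0,0.03],[0,0,0],0],[[0,0,0.015],[0,0,0],0],[[0,0,0],[0,0,0],0],[[0,0,0],[0,0,0],0]]'

```text
time_s: 20.48
tool_pos: [0.587, -0.0335, 0.0884]
orientation: [179.9, 0.2, 176.8]
force: [0.4, -0.3, -1.3]
gripper_width: 0.0252
```

```bash
python3 - <<'E'
from h import *
go(.5864,-.033,.077,176.8)
E
```

```text
t 20.475 q [ -3.3  21.9 -16.7  51.3   0.1  -0.1] pos [ 0.587  -0.0335  0.0884] rpy [179.94   0.19 176.77] w 0.0252 F [ 0.4 -0.3 -1.3]
SHIFT [0.0033 0.0024 0.0571] TURN [ 0.0003  0.001  -0.0002]
```

Call:
carry_out --moves '[[[0.002,0.002,0.02],[0,0.001,0],0],[[0,0,0],[0,0,0],0],[[0,0,0.01],[0,0,0],0],[[0,0,0],[0,0,0],0]]'

```text
time_s: 20.98
tool_pos: [0.5866, -0.033, 0.0819]
orientation: [179.9, -0.0, 176.8]
force: [-0.6, 0.4, -1.1]
gripper_width: 0.025
```

Call:
carry_out --moves '[[[0,0,0.005],[0,0,0],0],[[0,0,0],[0,0,0],0]]'

```text
time_s: 21.22
tool_pos: [0.5867, -0.033, 0.0809]
orientation: [179.9, -0.0, 176.8]
force: [0.0, 0.7, -1.1]
gripper_width: 0.025
```

Call:
carry_out --moves '[[[0,0,0.005],[0,0,0],0],[[0,0,0],[0,0,0],0]]'

```text
time_s: 21.48
tool_pos: [0.5868, -0.033, 0.08]
orientation: [179.9, 0.0, 176.8]
force: [0.6, 0.3, -1.4]
gripper_width: 0.0247
```

Call:
carry_out --moves '[[[0,0,0.005],[0,0,0],0],[[0,0,0],[0,0,0],0]]'

```text
time_s: 21.72
tool_pos: [0.5868, -0.033, 0.0789]
orientation: [179.9, 0.0, 176.8]
force: [-0.6, -0.2, -2.2]
gripper_width: 0.0249
```

Call:
carry_out --moves '[[[0,0,0.005],[0,0,0],0],[[0,0,0],[0,0,0],0]]'

```text
time_s: 21.98
tool_pos: [0.5869, -0.033, 0.0781]
orientation: [179.9, 0.0, 176.8]
force: [-0.6, -0.9, -0.4]
gripper_width: 0.0243
```

Call:
carry_out --moves '[[[0,0,0.004],[0,0,0],0],[[0,0,0],[0,0,0],0]]'

```text
time_s: 22.22
tool_pos: [0.5869, -0.033, 0.078]
orientation: [179.9, 0.0, 176.8]
force: [-0.4, -0.1, 0.9]
gripper_width: 0.0247
```

Call:
carry_out --moves '[[[0,0,0.004],[0,0,0],0],[[0,0,0],[0,0,0],0]]'

```text
time_s: 22.48
tool_pos: [0.5869, -0.033, 0.0779]
orientation: [179.9, 0.1, 176.8]
force: [-1.0, 0.8, 2.2]
gripper_width: 0.0249
```

Call:
carry_out --moves '[[[0,0,0.004],[0,0,0],0],[[0,0,0],[0,0,0],0]]'

```text
time_s: 22.72
tool_pos: [0.5869, -0.033, 0.0779]
orientation: [179.9, 0.1, 176.8]
force: [-1.4, 0.9, 3.4]
gripper_width: 0.0248
```

Touch at TCP z ≈ 0.078 puts the leg 16 mm lower for the hole, so TCP z ≈ 0.062. This agrees with vision. I'll back off and line up.

Call:
carry_out --moves '[[[0,0,-0.07],[0,0,0],0],[[0,0,0],[0,0,0],0],[[0.23,0,0],[0,0,0],0],[[0.23,0,0],[0,0,0],0],[[0,0,0],[0,0,0],0],[[0,0,0],[0,0,0],0]]'

```text
time_s: 23.48
tool_pos: [0.4939, -0.0278, 0.0915]
orientation: [179.9, 0.2, 176.8]
force: [0.8, -0.2, -1.1]
gripper_width: 0.0248
```

```bash
python3 - <<'E'
from h import *
go(.4965,-.028,.0621,176.8)
E
```

```text
t 23.475 q [ -3.3  12.6 -29.1  48.1   0.1  -0. ] pos [ 0.4939 -0.0278  0.0915] rpy [1.7994e+02 1.6000e-01 1.7678e+02] w 0.0248 F [ 0.8 -0.2 -1.1]
SHIFT [-0.0127 -0.0006  0.1472] TURN [ 0.0003  0.0009 -0.0001]
```

Call:
carry_out --moves '[[[-0.013,0,0.07],[0,0.001,0],0],[[0,0,0],[0,0,0],0],[[0,0,0.075],[0,0,0],0],[[0,0,0],[0,0,0],0],[[0,0,0],[0,0,0],0]]'

```text
time_s: 24.1
tool_pos: [0.4992, -0.0281, 0.0596]
orientation: [179.9, -0.0, 176.8]
force: [-1.0, 0.3, -0.5]
gripper_width: 0.0245
```

```bash
python3 - <<'E'
from h import *
import pickle
go(.4965,-.028,.0621,176.8)
s=shot('scene','s8.png')
u,v=proj(s,[.605,-.04,.055]).astype(int); print(u,v)
cv2.imwrite('pics/s8c.png',cv2.resize(s['image'][v-30:v+30,u-40:u+40,::-1],None,fx=9,fy=9,interpolation=cv2.INTER_CUBIC))
E
```

```text
t 24.1 q [ -3.3  15.4 -30.4  44.2   0.1  -0. ] pos [ 0.4992 -0.0281  0.0596] rpy [ 1.7994e+02 -1.0000e-02  1.7677e+02] w 0.0245 F [-1.   0.3 -0.5]
SHIFT [ 0.0135 -0.0005 -0.0124] TURN [ 0.0003 -0.0001 -0.0001]
295 190
```

Call:
carry_out --moves '[[[0,0,-0.0125],[0,0,0],0],[[0,0,0],[0,0,0],0],[[-0.06,0,0],[0,0,0],0],[[0,0,0],[0,0,0],0],[[0,0,0],[0,0,0],0]]'

```text
time_s: 24.78
tool_pos: [0.5129, -0.0288, 0.0633]
orientation: [179.9, 0.1, 176.8]
force: [0.2, -0.6, -0.1]
gripper_width: 0.0247
```

```bash
cat > b.py <<'E'
from h import *
import sys
# target: clip origin at bracket (xb, .006)
xb=float(sys.argv[1])/1000; c,s_=np.cos(np.radians(-3.2)),np.sin(np.radians(-3.2))
T,_=tool(); p=T[:2,3]-[.621,-.041]; print('origin in bracket mm',np.round([1000*(c*p[0]+s_*p[1]),1000*(-s_*p[0]+c*p[1])],2))
go(.621+c*xb-s_*.006,-.041+s_*xb+c*.006,.0621,176.8)
E
python3 b.py -105
```

```text
origin in bracket mm [-108.64    6.15]
t 24.775 q [ -3.3  16.3 -28.5  45.1   0.1  -0. ] pos [ 0.5129 -0.0288  0.0633] rpy [1.7994e+02 1.0000e-01 1.7678e+02] w 0.0247 F [ 0.2 -0.6 -0.1]
SHIFT [-0.0182 -0.0007  0.0059] TURN [ 0.0003  0.0005 -0.0001]
```

Tip is about 3–4 mm short of the pin. I'll trim z and feel forward in small steps.

Call:
carry_out --moves '[[[0,-0.001,0.006],[0,0,0],0],[[0,0,0],[0,0,0],0],[[-0.015,0,0],[0,0,0],0],[[0,0,0],[0,0,0],0]]'

```text
time_s: 25.28
tool_pos: [0.5157, -0.0292, 0.0618]
orientation: [179.9, 0.1, 176.8]
force: [-0.1, 0.8, -1.1]
gripper_width: 0.0246
```

Call:
carry_out --moves '[[[-0.015,0,0],[0,0,0],0],[[0,0,0],[0,0,0],0]]'

```text
time_s: 25.52
tool_pos: [0.5189, -0.0294, 0.0618]
orientation: [179.9, 0.1, 176.8]
force: [0.6, 0.4, -1.1]
gripper_width: 0.0249
```

Call:
carry_out --moves '[[[-0.015,0,0],[0,0,0],0],[[0,0,0],[0,0,0],0]]'

```text
time_s: 25.78
tool_pos: [0.5222, -0.0295, 0.0619]
orientation: [179.9, 0.1, 176.8]
force: [0.4, -0.2, -0.8]
gripper_width: 0.0248
```

```bash
python3 b.py -95
```

```text
origin in bracket mm [-99.29   5.93]
t 25.775 q [ -3.3  17.3 -27.3  45.3   0.1  -0.1] pos [ 0.5222 -0.0295  0.0619] rpy [1.7994e+02 8.0000e-02 1.7678e+02] w 0.0248 F [ 0.4 -0.2 -0.8]
SHIFT [-0.0215  0.0003 -0.0012] TURN [ 0.0003  0.0004 -0.0001]
```

Call:
carry_out --moves '[[[-0.02,0,0],[0,0,0],0],[[0,0,0],[0,0,0],0]]'

```text
time_s: 26.02
tool_pos: [0.5265, -0.0298, 0.0619]
orientation: [179.9, 0.1, 176.8]
force: [0.4, 1.2, -1.0]
gripper_width: 0.0249
```

Call:
carry_out --moves '[[[-0.02,0,0],[0,0,0],0],[[0,0,0],[0,0,0],0]]'

```text
time_s: 26.28
tool_pos: [0.531, -0.0297, 0.0619]
orientation: [179.9, 0.1, 176.8]
force: [1.5, 0.3, -0.4]
gripper_width: 0.0246
```

Call:
carry_out --moves '[[[-0.02,0,0],[0,0,0],0],[[0,0,0],[0,0,0],0]]'

```text
time_s: 26.52
tool_pos: [0.5351, -0.0297, 0.0618]
orientation: [179.9, 0.1, 176.8]
force: [0.0, 0.2, -1.5]
gripper_width: 0.0248
```

```bash
python3 b.py -75
```

```text
origin in bracket mm [-86.43   6.46]
t 26.525 q [ -3.3  18.6 -25.5  45.8   0.1  -0.1] pos [ 0.5351 -0.0297  0.0618] rpy [1.7988e+02 7.0000e-02 1.7681e+02] w 0.0248 F [ 0.   0.2 -1.5]
SHIFT [-0.0571 -0.0023 -0.0012] TURN [0.0007 0.0004 0.0001]
```

Call:
carry_out --moves '[[[-0.02,0,0],[0,0,0],0],[[0,0,0],[0,0,0],0]]'

```text
time_s: 26.78
tool_pos: [0.5393, -0.03, 0.0618]
orientation: [179.9, 0.1, 176.8]
force: [0.6, 0.6, -0.5]
gripper_width: 0.0248
```

Call:
carry_out --moves '[[[-0.02,0,0],[0,0,0],0],[[0,0,0],[0,0,0],0]]'

```text
time_s: 27.02
tool_pos: [0.5433, -0.03, 0.0617]
orientation: [179.9, 0.0, 176.8]
force: [-0.9, 1.7, -1.3]
gripper_width: 0.0249
```

Call:
carry_out --moves '[[[-0.015,0,0],[0,0,0],0],[[0,0,0],[0,0,0],0]]'

```text
time_s: 27.28
tool_pos: [0.545, -0.0298, 0.0613]
orientation: [179.8, -0.1, 176.8]
force: [0.4, 1.3, -0.3]
gripper_width: 0.0251
```

Call:
carry_out --moves '[[[-0.015,0,0],[0,0,0],0],[[0,0,0],[0,0,0],0]]'

```text
time_s: 27.52
tool_pos: [0.5456, -0.0295, 0.0612]
orientation: [179.8, -0.4, 176.9]
force: [-0.7, 1.2, 2.2]
gripper_width: 0.0248
```

```bash
python3 b.py -55
```

```text
origin in bracket mm [-75.92   7.28]
t 27.525 q [ -3.2  19.9 -23.7  46.8   0.2  -0.1] pos [ 0.5456 -0.0295  0.0612] rpy [179.78  -0.36 176.86] w 0.0248 F [-0.7  1.2  2.2]
SHIFT [-0.1046 -0.0065 -0.0052] TURN [ 0.0012 -0.002   0.0003]
```

Call:
carry_out --moves '[[[-0.03,-0.004,-0.004],[0,-0.002,0],0],[[-0.02,0,0],[0,0,0],0]]'

```text
time_s: 27.78
tool_pos: [0.5479, -0.0291, 0.0608]
orientation: [179.6, -0.8, 176.9]
force: [-13.2, 3.7, 13.3]
gripper_width: 0.0247
```

```bash
python3 b.py -55; python3 -c "
from h import *
s=tool()[1];print(s['torque'],s['force'])"
```

```text
origin in bracket mm [-73.62   7.83]
t 27.775 q [ -3.3  20.5 -22.9  47.4   0.4  -0.2] pos [ 0.5479 -0.0291  0.0608] rpy [179.62  -0.77 176.93] w 0.0247 F [-13.2   3.7  13.3]
SHIFT [-0.093  -0.0093 -0.0077] TURN [ 0.0021 -0.0043  0.0007]
[0.75408726 1.99495287 0.20040997] [-13.16361446   3.74700756  13.28790826]
```

Call:
carry_out --moves '[[[0,-0.006,-0.008],[0.001,-0.004,0],0],[[0,0,0],[0,0,0],0]]'

```text
time_s: 28.02
tool_pos: [0.5469, -0.0289, 0.0622]
orientation: [179.6, -0.1, 177.0]
force: [-3.2, 3.1, -0.4]
gripper_width: 0.0248
```

```bash
python3 b.py -55; cp h.py /dev/null; python3 -c "
from h import *
s=tool()[1];print(s['torque'],s['force'])
s=shot('scene','s9.png')
u,v=proj(s,[.605,-.035,.055]).astype(int)
cv2.imwrite('pics/s9c.png',cv2.resize(s['image'][v-35:v+35,u-45:u+45,::-1],None,fx=8,fy=8,interpolation=cv2.INTER_CUBIC))"
```

```text
origin in bracket mm [-74.61   7.93]
t 28.025 q [ -3.2  19.8 -23.7  46.7   0.4  -0.2] pos [ 0.5469 -0.0289  0.0622] rpy [ 1.7964e+02 -1.3000e-01  1.7700e+02] w 0.0248 F [-3.2  3.1 -0.4]
SHIFT [-0.098  -0.01    0.0001] TURN [ 0.002  -0.0007  0.0011]
[0.6302128  0.74628794 0.17609016] [-3.23008318  3.136915   -0.44995994]
```

Call:
carry_out --moves '[[[-0.035,-0.006,-0.008],[0.001,-0.003,0],0]]'

```text
time_s: 28.2
tool_pos: [0.5496, -0.0295, 0.062]
orientation: [179.7, -0.1, 177.0]
force: [-9.7, 6.1, -1.5]
gripper_width: 0.0248
```

Call:
carry_out --moves '[[[-0.03,-0.004,-0.01],[0.001,-0.004,0],0]]'

```text
time_s: 28.32
tool_pos: [0.5527, -0.0293, 0.0626]
orientation: [179.8, 0.4, 177.1]
force: [-6.4, 6.7, -0.9]
gripper_width: 0.0248
```

```bash
python3 b.py -55
```

```text
origin in bracket mm [-68.85   7.88]
t 28.325 q [ -3.2  20.  -23.4  46.3   0.2  -0.3] pos [ 0.5527 -0.0293  0.0626] rpy [179.76   0.35 177.1 ] w 0.0248 F [-6.4  6.7 -0.9]
SHIFT [-0.0692 -0.0098  0.0028] TURN [0.0014 0.002  0.0017]
```

Call:
carry_out --moves '[[[-0.03,0,-0.003],[0.001,0,0],0]]'

```text
time_s: 28.45
tool_pos: [0.555, -0.0291, 0.062]
orientation: [179.9, -0.0, 177.1]
force: [-12.0, 2.7, 2.8]
gripper_width: 0.0246
```

```bash
python3 b.py -55
```

```text
origin in bracket mm [-66.61   8.22]
t 28.45 q [ -3.1  20.5 -22.7  46.9   0.1  -0.2] pos [ 0.555  -0.0291  0.062 ] rpy [ 1.7991e+02 -3.0000e-02  1.7712e+02] w 0.0246 F [-12.    2.7   2.8]
SHIFT [-0.058  -0.0114 -0.0008] TURN [ 0.0005 -0.0002  0.0018]
```

Call:
carry_out --moves '[[[-0.03,-0.002,-0.007],[0,-0.003,0],0]]'

```text
time_s: 28.58
tool_pos: [0.5577, -0.0293, 0.0618]
orientation: [179.9, 0.1, 177.1]
force: [-6.1, 3.1, -2.6]
gripper_width: 0.0248
```

Call:
carry_out --moves '[[[-0.02,-0.002,-0.006],[0,-0.002,0],0]]'

```text
time_s: 28.7
tool_pos: [0.5601, -0.0295, 0.0621]
orientation: [179.8, 0.3, 177.2]
force: [-3.0, 3.1, -0.1]
gripper_width: 0.0249
```

```bash
python3 b.py -55
```

```text
origin in bracket mm [-61.45   8.11]
t 28.7 q [ -3.1  20.7 -22.4  46.6   0.2  -0.3] pos [ 0.5601 -0.0295  0.0621] rpy [179.84   0.33 177.15] w 0.0249 F [-3.   3.1 -0.1]
SHIFT [-0.0322 -0.0108 -0.    ] TURN [0.0009 0.0018 0.002 ]
```

Call:
carry_out --moves '[[[-0.015,0,0],[0.001,0.002,0],0],[[0,0,0],[0,0,0],0]]'

```text
time_s: 28.95
tool_pos: [0.5639, -0.0297, 0.0619]
orientation: [-180.0, 0.0, 177.1]
force: [3.6, 2.2, -4.9]
gripper_width: 0.0245
```

Call:
carry_out --moves '[[[-0.012,0,0],[0,0,0],0],[[0,0,0],[0,0,0],0]]'

```text
time_s: 29.2
tool_pos: [0.5675, -0.0303, 0.0621]
orientation: [-179.9, 0.1, 177.1]
force: [1.3, 0.5, -1.8]
gripper_width: 0.0249
```

```bash
python3 b.py -55
```

```text
origin in bracket mm [-53.97   7.7 ]
t 29.2 q [ -3.   21.5 -21.1  47.2  -0.1  -0.1] pos [ 0.5675 -0.0303  0.0621] rpy [-1.7993e+02  1.3000e-01  1.7712e+02] w 0.0249 F [ 1.3  0.5 -1.8]
SHIFT [ 0.0052 -0.0085  0.0001] TURN [-0.0004  0.0007  0.0018]
```

The bow has snapped in: the force rose to −12 N, dropped and reversed, and the waist is now about 1 mm from the pin axis. I'll release and withdraw straight up.

Call:
carry_out --moves '[[[0,0,0],[0,0,0],0.5],[[0,0,0],[0,0,0],0.6],[[0,0,0],[0,0,0],0.6],[[0,0,0],[0,0,0],0.6],[[0,0,0],[0,0,0],0.6],[[0,0,-0.15],[0,0,0],0.6],[[0,0,-0.25],[0,0,0],0.6],[[0,0,-0.25],[0,0,0],0.6],[[0.2,0,-0.1],[0,0,0],0.6],[[0.2,0,0],[0,0,0],0.6],[[0,0,0],[0,0,0],0.6]]'

```text
time_s: 30.58
tool_pos: [0.4856, -0.0269, 0.2172]
orientation: [-179.8, 0.2, 177.0]
force: [0.5, -0.7, 0.5]
gripper_width: 0.0515
```

```bash
python3 - <<'E'
from h import *
w=shot('wrist'); s=shot('scene','s10.png'); t=shot('top','t10.png')
def crop(d,p,h,f):
    u,v=proj(d,p).astype(int); return cv2.resize(d['image'][max(0,v-h):v+h,max(0,u-h):u+h,::-1],(400,400),interpolation=cv2.INTER_CUBIC)
print(proj(w,[.59,-.03,.05]),proj(t,[.59,-.03,.05]))
cv2.imwrite('pics/f.png',np.hstack([crop(s,[.6,-.02,.05],40,1),cv2.resize(w['image'][:,120:520,::-1],(400,400))]))
E
```

```text
[321.96382712 268.74101646] [324.02781262 190.67319251]
```

View pics/f.png

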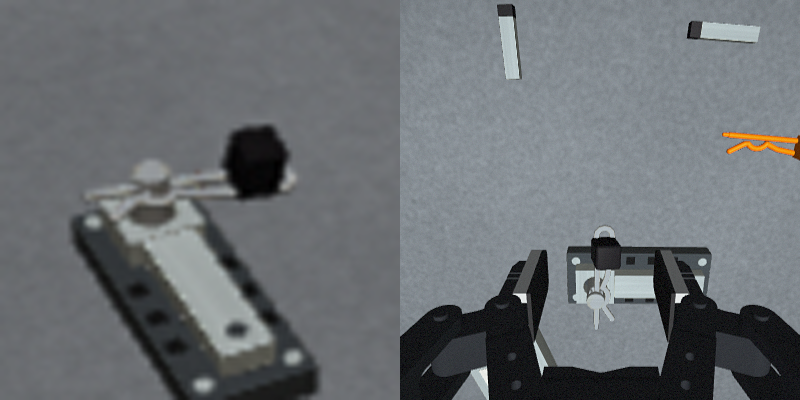

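The clip is through the pin: in the right half the pin is at (596,297), tip (596,328), loop (605,226), with the bow around the shank and the link flat. One numeric check before handing in.

```bash
python3 - <<'E'
from h import *
w=shot('wrist'); c,s=np.cos(np.radians(-3.2)),np.sin(np.radians(-3.2))
for n,u,v,z,xc in [('tip',316,328,.052,95),('loop',325,226,.052,-26)]:
    p=ray(w,u,v,z)[:2]-[.621,-.041]; b=1000*np.array([c*p[0]+s*p[1],-s*p[0]+c*p[1]]); print(n,b.round(1),'waist x',round(b[0]-(xc-55),1))
p=ray(w,316,297,.066)[:2]; print('pin top',p)
print(ticket.job_done())
E
```

```text
tip [48.2  3. ] waist x 8.2
loop [-79.6  12.1] waist x 1.4
pin top [ 0.61721793 -0.03761485]
the job is handed in; nothing more can be done
None
```

I placed the link, locked the clip in the pin and handed the job in. The script printed the last clip check and handed in together, so I did not see its mismatch in time to act on it.

- **Link:** Its eye is over the pin, the bar lies flat along the base, and I let go of it. The wrist and scene views afterwards showed it seated and square.
- **Clip:** I found the hole height by eye and by lightly touching the leg to the pin top. The straight leg then went in level with almost no force. The highest wrist force was about 19 N while it sank against the hole edge. I corrected that, and the neck passed at about 12 N. The force then dropped and reversed, which is the snap. The last picture shows the leg through the pin with the bow around the shank.
- **Bystanders:** The arm did not knowingly touch any of them, but I did not measure their positions at the end.

**Checks that disagree:** The final rough pixel check of the clip along the hole was inconsistent. The loop end put the waist about 1.4 mm from the pin axis and the tip end about 8 mm. The two points came out 128 mm apart against a real 121 mm, so at least one reading is off. The arm's position just before release put the waist about 1 mm from the axis, which supports the smaller figure. The sideways readings were also inconsistent: tip 3 mm and loop 12 mm, where about 0 and 6 are expected. The pin position also read about 4 mm and 3 mm off my earlier estimate in that same view.

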